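# Set the trimming angle on the blue rotary table

## Robot

A 6-joint arm with a two-finger parallel gripper is mounted at the origin on a cart in front of the work surface, level with it; the furniture and walls round the work are solid. World frame = base frame: x ahead of the robot, y to its left, z up, the work surface at z = 0. Lengths are in m, angles in rad, forces in N, time in s.
With the tool pointing down it reaches from about 0.4 to 0.825 m from the base axis. Payload 7 kg.
Tool frame: the origin (TCP) lies midway between the tips of the shut fingers; the grasp point (between the pads) lies 19 mm behind it (arm.hold_point_z is the distance from the TCP to the grasp point, in m); z points along the fingers, x is the direction in which the jaws open and shut, and the axes are right-handed (so a half turn about z gives the same grasp; the last joint's range is limited). The gripper opens to 88 mm and grips with 3 to 60 N. Pads are 19 mm wide; open, the fingers measure 130 mm over their backs; the gripper's body (78 mm by 193 mm) begins 47 mm behind the grasp point.
Start: joints at [1.452, 0.359, 0.012, 0, -1.224, -0.288], TCP at [0.267, 0.62, 0.227] pointing down, gripper open.
Joint ranges: [-3.07, 3.07], [-1.43, 2.12], [-1.02, 1.25], [-3.03, 1.67], [-3.05, -0], [-3.03, 3.03]. Speed limits (rad/s): [2.39, 2.39, 3.01, 3.14, 3.14, 3.14].

## Interface

Orientations are given as [roll, pitch, yaw] about the fixed x, y, z axes, in that order (R = Rz(yaw) Ry(pitch) Rx(roll)).
In Python, from station import readout, viewer, job, arm gives the robot as it stands.
- The arm moves only by the tool apply_moves, never from a script. Its argument "deltas" is text: rows parted by semicolons, each of 4 numbers parted by spaces: the shift along the tool's x, y, z in cm, then the turn about the tool's z in rad. A call has 1 to 10 rows; each row shifts and turns the commanded pose from where the row before left it, along the tool's axes as they then stand; what a row does not reach is not made up. A row lasts 1/8 s, in which the tool goes at most 62.5 mm and 10.7 degrees, less where a joint would pass 70% of its speed; a pose out of reach is approached as far as the arm can. A call is refused whole if a number of a shift passes 6.25 or a number of a turn 0.188, either way. A call with a gripper value outside its range is refused whole. "gripper" is the closure, from -1 (fully open) to 1 (shut), so that 0 is half open, set as the call begins (left out, the last holds). The fingers move at their own pace and stop on an object; "squeeze" is the grip in N (left out, the last holds). Time passes only in rows, so rows that do not move let the fingers close. It gives the time, the measured TCP pose, the force and the opening at its end, in the units of the state.
- readout.get_state(): the state, without advancing time (a new reading comes with each control period).
- viewer.grab_frame(name): name is "side" or "top"; returns a dict with "image" (420x560x3 uint8, red, green, blue), "camera_matrix" (3x3 intrinsics, pixels), "k1" (the pictures are not rectified: a ray, as slopes to the right and down, at radius r is drawn at 1 + k1 r^2 times it, then the intrinsics apply), "cam_to_world" (4x4, takes a point from camera to world coordinates). Camera axes: x right, y up, looking along -z (the intrinsics and any distortion apply to the point x, -y, -z); pixel columns grow to the right and rows downward; lengths in m; the calibration is good to about 2 mm. A picture is of the moment at which its call begins. There is no depth.
- job.job_done(): hands the job in, once; it reports no verdict.
Trained networks look in the newest picture that a camera, given by its name, has taken for a name from the list of things; names that differ only in an ending like _2 or _b are one class to them, and where a whole thing is asked for, a point or a joint stands for the part that bears it (a point fixed in the world has none). Each returns a list of dicts, best first, with "conf" (0 to 1); they miss things now and then, are a little off and sometimes report something else, mostly with a low value. They report only what shows in the picture. A call takes as long as a camera call.
- viewer.silhouettes(camera, query): "region" (420x560 bool, what is visible of it) and "extent" ([left, top, width, height] in pixels, round what is visible of it).
The state is a dict: "t": time; "q": joint angles; "qd": joint speeds; "joint_efforts": joint torques, N m; "eef_pos": TCP position; "ee_rot": TCP orientation; "force": force on the tool from outside, world axes, zero at the start; "moment": the same for the moment, N m; "width": finger opening in m.
Only numpy, scipy, OpenCV 4.12 (cv2) and the standard library are available. Lean on these libraries where they do the work, as an engineer would, in place of code of your own. Each camera call takes 0.05 s, during which the arm holds its last target.

## Task

Set the angle for the next cast to be trimmed: turn the rotary table that has the blue bar until its scale reads 60 degrees against the index line on its yellow lug, then let go of it. Leave the rotary table with the orange bar at the angle it has.

Things in the scene. Friction and masses are not known exactly. Their poses are not given: they have to be found in the camera images.
- blue_table (a joint): Scale reading (rad) of the blue-barred disc; 60 degrees = 1.047. Grows as the disc turns counterclockwise seen from above; stops at -0.05 and 1.8; starts in 0 to 0.6. Ticks every 10 degrees run clockwise from 0 (long, red) to 90; 30, 60, 90 are long and black, the others short. The tick facing the index line is the reading. Light friction (0.06 N m); it stays where it is left.
- blue_table_base: Grey round base of that table, fixed to the worktop, 130 mm across, 22 mm high; origin on the turning axis at worktop height, z up. On its -x side, towards the robot, a yellow lug 24 mm wide reaches 82 mm from the axis and carries the black index line. The white scale disc on the base is 112 mm across, its top 28 mm above the worktop.
- blue_grip (a point): Grip point of the blue bar: on the turning axis, 50 mm above the worktop. Bar fixed upright across the disc: 76 mm long, 14 thick, 28 to 66 mm above the worktop, free on both sides. z up, x along the bar; -x points to its end with a white dot, at the red 0 tick. At reading 0 that end points at the index line; at 60 it stands 60 degrees counterclockwise from it.
- orange_end (a point): End face of the orange bar of the other rotary table, which is the same but for this bar's colour and is to be left alone. The point lies at the end with the white dot, 38 mm from that table's axis and 50 mm above the worktop; x along the bar, -x outward.

How it is judged:
At the end, for the whole second after the job is handed in: The blue-barred table is at rest and reads 60 degrees, give or take 10 degrees; the end of the orange bar is within 10 mm of where it started (value of joint blue_table between 0.8727 and 1.2217 rad and velocity of joint blue_table between -0.05 and 0.05 rad/s and distance of orange_end from where it was at the start of the episode below 0.01 m); the robot touches nothing.
It fails at once if the orange-barred table is turned (its bar's end moves more than 10 mm) (distance of orange_end from where it was at the start of the episode above 0.01 m).
It also fails if it takes over 29 s, if anything falls off the work surface, if the arm or the gripper's body presses on something with over 40 N, if the wrist force passes 120 N, or if a joint passes its speed limit or range.

## Working session

There is one attempt and no reset: what is moved stays moved. The work goes in short steps, Python scripts to look and compute and a tool call to move; the robot and the scene stay as the last step left them, time stands still between calls to the robot, and variables do not carry over. Pictures are saved under pics/ and viewed, and the job is handed in when it is done.

Besides the shell and the picture viewer there is one more tool, called after "Emit:" as name(argument=value, ...) on one line, values as JSON. apply_moves: Moves the arm, as the interface text tells. Its arguments: {"type":"object","properties":{"deltas":{"type":"string"},"gripper":{"type":"number"},"squeeze":{"type":"number"}},"required":["deltas"]}

```bash
ls; mkdir -p pics
python3 - <<'E'
from station import readout, viewer, job, arm
import cv2, numpy as np, pickle
print(readout.get_state())
d={}
for c in ("top","side"):
    f=viewer.grab_frame(c); d[c]=f
    cv2.imwrite(f"pics/{c}0.png",f["image"][:,:,::-1])
    print(c,f["camera_matrix"],f["k1"],f["cam_to_world"])
    for q in ("blue_table_base","blue_grip","orange_end"):
        for s in viewer.silhouettes(c,q)[:3]: 
            r=s["region"]; ys,xs=np.nonzero(r); print(q,s["conf"],s["extent"],xs.mean(),ys.mean(),r.sum())
pickle.dump(d,open("f0.pkl","wb"))
E
```

```text
pics
{'t': 0.0, 'q': array([ 1.45209602e+00,  3.59383670e-01,  1.10358855e-02, -3.18165255e-04,
       -1.22409698e+00, -2.88125356e-01]), 'qd': array([-4.12188826e-05,  5.74564944e-06, -8.90215092e-04, -8.48145768e-04,
       -2.58304927e-04,  1.43666783e-03]), 'joint_efforts': array([ 4.29944259e-05, -5.82723427e+01,  2.93049020e+01,  6.99758381e+00,
        7.00752513e-03, -1.61427911e-04]), 'eef_pos': array([0.26692049, 0.61944195, 0.22562053]), 'ee_rot': array([-3.14141096e+00, -1.66548182e-03, -1.97773049e+00]), 'force': array([ 0.1344469 , -0.20312546, -0.70632582]), 'moment': array([-0.03851711,  0.00101762,  0.00968663]), 'width': 0.08761457170612028}
top [[457.6948664    0.         279.49884386]
 [  0.         457.6948664  204.7707679 ]
 [  0.           0.           1.        ]] -0.14633601556608725 [[-0.02138855  0.9938815  -0.10836095  0.37763865]
 [-0.99971928 -0.02236649 -0.00781733  0.01352424]
 [-0.01019316  0.10816333  0.99408088  0.98682531]
 [ 0.          0.          0.          1.        ]]
blue_table_base 0.58 [350.2, 172.7, 59.9, 63.1] 378.0933955970647 200.9899
[... 186 characters left out ...]
ange_end 0.57 [166.6, 163.5, 53.0, 50.2] 191.04896783485358 186.56072971675468 2083
side [[404.39637725   0.         279.08249568]
 [  0.         404.39637725 220.70668268]
 [  0.           0.           1.        ]] -0.03369329190857378 [[ 0.96514662  0.18780762 -0.18226436  0.31459222]
 [-0.26086008  0.63428376 -0.72776104 -0.61570489]
 [-0.02107175  0.74994161  0.66116834  0.62428212]
 [ 0.          0.          0.          1.        ]]
blue_table_base 0.84 [273.3, 277.0, 80.1, 62.8] 316.7760597174087 307.01866169021594 3751
blue_grip 0.65 [290.5, 274.8, 60.5, 53.1] 319.07253886010363 301.53846153846155 2509
orange_end 0.64 [255.3, 155.5, 48.7, 30.5] 279.9284963196635 174.81282860147215 951
```

View pics/top0.png

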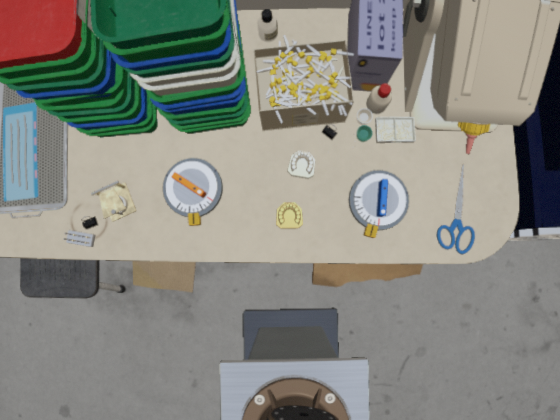

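View pics/side0.png

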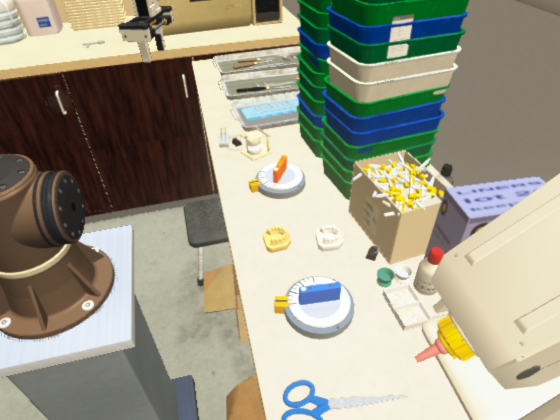

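Run:
```python
import pickle,cv2,numpy as np
d=pickle.load(open("f0.pkl","rb"))
a=d["top"]["image"][155:255,330:430,::-1]; b=d["side"]["image"][255:355,265:365,::-1]
im=np.hstack([cv2.resize(x,(400,400),interpolation=cv2.INTER_CUBIC) for x in (a,b)])
cv2.imwrite("pics/zoom0.png",im)
```

```text
(no output)
```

View pics/zoom0.png

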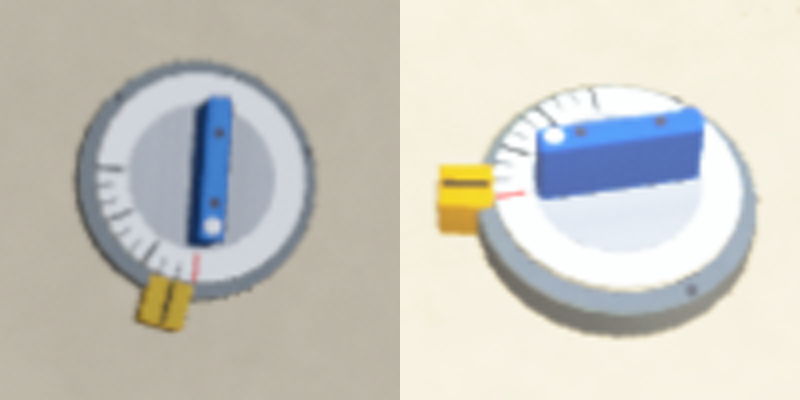

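Top view: the blue table is at about (379,200) px, with its yellow lug at (371,230). The bar's white-dot end is near (382,213), and the reading looks like about 20°. The orange table is at (191,187), well away. Next I compute positions.

```bash
cat > h.py <<'E'
import numpy as np,cv2
def ray(f,px):
    K=f["camera_matrix"];k=f["k1"]
    u=cv2.undistortPoints(np.array([[px]],float),K,np.array([k,0,0,0,0.]))[0,0]
    T=f["cam_to_world"]; return T[:3,3],T[:3,:3]@np.array([u[0],-u[1],-1])
def at(f,px,z):
    o,d=ray(f,px); return o+d*(z-o[2])/d[2]
def proj(f,P):
    T=f["cam_to_world"];p=T[:3,:3].T@(np.array(P)-T[:3,3]);s=np.array([p[0]/-p[2],-p[1]/-p[2]])
    s=s*(1+f["k1"]*(s@s));K=f["camera_matrix"];return K[:2,:2]@s+K[:2,2]
E
python3 - <<'E'
import pickle,cv2,numpy as np
from h import *
d=pickle.load(open("f0.pkl","rb"))
for c,box,w in (("top",(330,430,155,255),0),("side",(265,365,255,355),0)):
    f=d[c];im=f["image"];x0,x1,y0,y1=box
    hsv=cv2.cvtColor(im,cv2.COLOR_RGB2HSV)
    def m(lo,hi):
        k=cv2.inRange(hsv,lo,hi); o=np.zeros_like(k);o[y0:y1,x0:x1]=k[y0:y1,x0:x1];return o
    bl=m((100,130,150),(120,255,255)); ye=m((20,120,60),(32,255,255))
    for n,k,z in(("blue",bl,.066),("yel",ye,.022)):
        ys,xs=np.nonzero(k);print(c,n,len(xs),xs.mean(),ys.mean(),at(f,(xs.mean(),ys.mean()),z))
# manual points, top zoom coords/4 + offset
Z=lambda c,x,y:((330 if c=="top" else 265)+x/4-.4,(155 if c=="top" else 255)+y/4-.4)
for c,n,x,y,z in (("top","bar end far",221,98,.066),("top","bar end dot",211,240,.066),("top","dot",211,226,.066),("top","discL",96,180,.028),("top","discR",303,180,.028),("top","discT",200,70,.028),("top","line a",170,280,.022),("top","line b",158,328,.022),("top","redtick",196,265,.028),
 ("side","dot",554,0,0)):
    if z: print(c,n,at(d[c],Z(c,x,y),z))
f=d["side"]
for n,x,y,z in (("dot",154,135,.066),("barfar",297,113,.066),("line a",87,183,.022),("line b",45,182,.022),("red in",122,193,.028),("discR",345,200,.028),("discL",95,200,.028)):
    print("side",n,at(f,Z("side",x,y),z))
E
```

```text
top blue 181 383.4088397790055 195.3977900552486 [ 0.49246999 -0.1915175   0.066     ]
top yel 136 370.68382352941177 230.65441176470588 [ 0.4233701  -0.17067936  0.022     ]
side blue 596 320.31375838926175 292.8741610738255 [ 0.48770793 -0.20416013  0.066     ]
side yel 180 280.7055555555556 302.6166666666667 [ 0.42422103 -0.17285092  0.022     ]
top bar end far [ 0.52604657 -0.19614863  0.066     ]
top bar end dot [ 0.45325252 -0.18753098  0.066     ]
top dot [ 0.46038314 -0.18784941  0.066     ]
top discL [ 0.48962736 -0.13583959  0.028     ]
top discR [ 0.48719696 -0.24694504  0.028     ]
top discT [ 0.54752575 -0.19420846  0.028     ]
top line a [ 0.43612548 -0.17422421  0.022     ]
top line b [ 0.41088531 -0.166806    0.022     ]
top redtick [ 0.44333776 -0.18723712  0.028     ]
side dot [ 0.4620971  -0.18633471  0.066     ]
side barfar [ 0.52669178 -0.19216212  0.066     ]
side line a [ 0.43557537 -0.17076138  0.022     ]
side line b [ 0.41712005 -0.16485619  0.022     ]
side red in [ 0.44807377 -0.18498623  0.028     ]
side discR [ 0.54334623 -0.21660491  0.028     ]
side discL [ 0.43523791 -0.18534202  0.028     ]
```

Axis is about (0.4905, -0.191), lug direction about 163.3°, bar dot direction about 173.5°. That puts the reading near 10°, so I need about +50°. First I translate above the table.

Emit:
apply_moves(deltas="4.1 -3.3 0 0;4.1 -3.3 0 0;4.1 -3.3 0 0;4.1 -3.3 0 0;4.1 -3.3 0 0;4.1 -3.3 0 0;4.1 -3.3 0 0;4.1 -3.3 0 0;4.1 -3.3 0 0;4.1 -3.3 0 0", gripper=-1)

```text
t: 1.65
eef_pos: [0.4081, 0.1112, 0.2271]
ee_rot: [-3.141, 0.001, -1.977]
force: [1.1, 0.8, -0.5]
width: 0.0875
```

Emit:
apply_moves(deltas="4.1 -3.3 0 0;4.1 -3.3 0 0;4.1 -3.3 0 0;4.1 -3.3 0 0;4.1 -3.3 0 0;4.1 -3.3 0 0")

```text
t: 2.4
eef_pos: [0.4928, -0.1933, 0.2269]
ee_rot: [-3.141, 0.0, -1.978]
force: [1.0, 0.8, -0.3]
width: 0.0877
```

Emit:
apply_moves(deltas="0 0 0 0.178;0 0 0 0.178;0 0 0 0.178;0 0 0 0.178;0 0 0 0.178;0 0 0 0.178;0 0 0 0.178;0 0 0 0.178;0 0 0 0.178;0 0 0 0.178")

```text
t: 3.65
eef_pos: [0.4924, -0.1915, 0.2267]
ee_rot: [3.141, 0.0, 2.52]
force: [-0.0, -0.7, -0.4]
width: 0.0872
```

Emit:
apply_moves(deltas="0 0 0 0.178;0 0 0 0.178;0 0 0 0.178;0 0 0 0.178;0 0 0 0.178;0 0 0 0.178;0 0 0 0")

```text
t: 4.53
eef_pos: [0.4924, -0.1915, 0.2267]
ee_rot: [3.141, -0.0, 1.459]
force: [0.3, 0.2, 0.5]
width: 0.0877
```

Run:
```python
from station import readout,viewer
import cv2,numpy as np
s=readout.get_state();print(s["t"],s["q"],s["eef_pos"],s["ee_rot"])
f=viewer.grab_frame("side");cv2.imwrite("pics/side1.png",f["image"][:,:,::-1])
```

```text
4.525 [ 6.06714121e-04  1.16696968e-01 -3.09331672e-01 -7.72730486e-06
 -1.14454430e+00 -1.68340339e+00] [ 0.49240648 -0.19149863  0.22667969] [ 3.14137147e+00 -3.20941879e-05  1.45879279e+00]
```

View pics/side1.png

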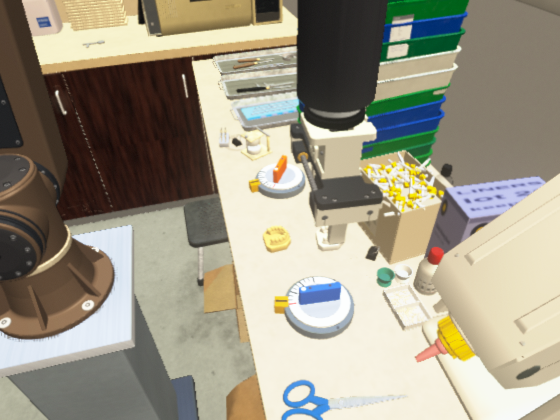

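The side view shows the gripper over the bench, around (340,200). I check its projection against the calibration before descending.

Run:
```python
import pickle
from h import *
d=pickle.load(open("f0.pkl","rb"))
print(proj(d["side"],[.4924,-.1915,.2267]),proj(d["side"],[.4924,-.1915,.05]),proj(d["side"],[.4905,-.191,.066]))
from station import readout;print(readout.get_state()["t"])
```

```text
[325.48075775 217.83127381] [320.00905465 292.53788679] [319.31620403 286.81797163]
4.575
```

Emit:
apply_moves(deltas="0 0 4 0;0 0 4 0;0 0 4 0;0 0 2.5 0;0 0 2 0;0 0 1.5 0;0 0 1 0;0 0 0 0")

```text
t: 5.58
eef_pos: [0.4922, -0.1915, 0.0362]
ee_rot: [-3.141, 0.0, 1.458]
force: [-0.0, -0.0, 0.5]
width: 0.0875
```

Run:
```python
from station import readout,viewer
import cv2,numpy as np
s=readout.get_state();print(s["t"],s["q"],s["eef_pos"],s["ee_rot"])
f=viewer.grab_frame("side");cv2.imwrite("pics/side2.png",cv2.resize(f["image"][180:380,200:440,::-1],(720,600)))
```

```text
5.575 [ 6.35237120e-04  3.27254221e-01 -5.42444715e-01  2.87986544e-05
 -7.01924719e-01 -1.68376108e+00] [ 0.49224228 -0.19149438  0.03618202] [-3.14077269e+00  1.11718673e-04  1.45848885e+00]
```

View pics/side2.png

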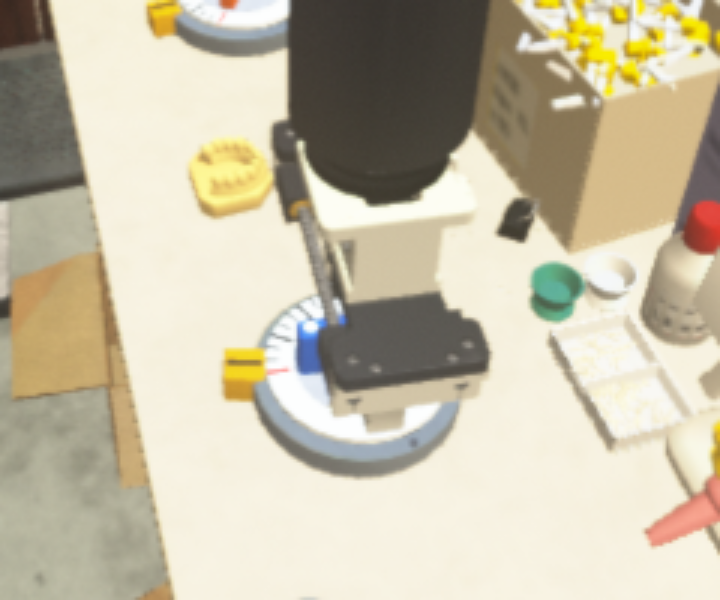

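The fingers straddle the bar with clearance to the disc. Closing gently.

Emit:
apply_moves(deltas="0 0 0 0;0 0 0 0;0 0 0 0;0 0 0 0;0 0 0 0;0 0 0 0;0 0 0 0;0 0 0 0", gripper=1, squeeze=15)

```text
t: 6.62
eef_pos: [0.4926, -0.1909, 0.0365]
ee_rot: [3.141, -0.001, 1.457]
force: [-0.6, 15.5, 4.6]
width: 0.0138
```

Emit:
apply_moves(deltas="0.1 0 0 0;0 0 0 0")

```text
t: 6.88
eef_pos: [0.4926, -0.1906, 0.0365]
ee_rot: [-3.142, 0.0, 1.458]
force: [0.4, -1.3, -1.3]
width: 0.0142
```

Centred, with almost no side force. Turning CCW, which is negative about tool z, by 0.87 rad.

Emit:
apply_moves(deltas="0 0 0 -0.1;0 0 0 -0.1;0 0 0 -0.1;0 0 0 -0.1;0 0 0 -0.1;0 0 0 -0.1;0 0 0 -0.1;0 0 0 -0.1;0 0 0 -0.07;0 0 0 0")

```text
t: 8.12
eef_pos: [0.4921, -0.1894, 0.0366]
ee_rot: [3.141, -0.001, 2.328]
force: [-2.4, 9.4, 4.2]
width: 0.0141
```

Emit:
apply_moves(deltas="0 0 0 0;0 0 0 0;0 0 0 0;0 0 0 0;0 0 0 0;0 0 0 0;0 0 0 0", gripper=-1)

```text
t: 9.0
eef_pos: [0.4926, -0.1905, 0.0366]
ee_rot: [-3.142, 0.0, 2.328]
force: [-0.6, 0.4, -0.3]
width: 0.0783
```

Emit:
apply_moves(deltas="0 0 -1 0;0 0 -2 0;0 0 -4 0;0 0 -4 0;0 0 -4 0;0 0 -4 0;0 0 0 0")

```text
t: 9.88
eef_pos: [0.4943, -0.1908, 0.2309]
ee_rot: [3.137, 0.006, 2.328]
force: [-0.7, -0.4, -0.2]
width: 0.0881
```

Run:
```python
from station import readout,viewer
import cv2,numpy as np,pickle
from h import *
s=readout.get_state();print(s["t"],s["eef_pos"],s["force"],s["width"])
f=viewer.grab_frame("side");pickle.dump(f,open("f3.pkl","wb"));im=f["image"][:,:,::-1]
cv2.imwrite("pics/side3.png",np.hstack([cv2.resize(im[255:355,265:365],(400,400),interpolation=cv2.INTER_CUBIC),cv2.resize(im[130:230,230:330],(400,400),interpolation=cv2.INTER_CUBIC)]))
f=viewer.grab_frame("top");im=f["image"][:,:,::-1];cv2.imwrite("pics/top3.png",im)
```

```text
9.875 [ 0.49433356 -0.19083608  0.23088194] [-0.68281922 -0.41015605 -0.2211443 ] 0.08805986945472809
```

View pics/side3.png

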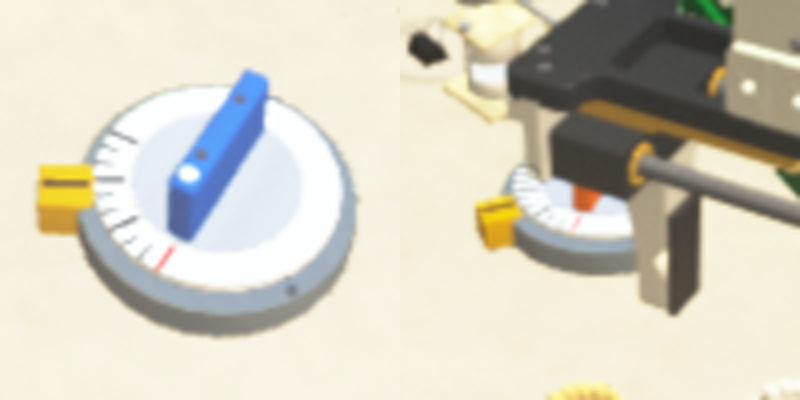

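View pics/top3.png

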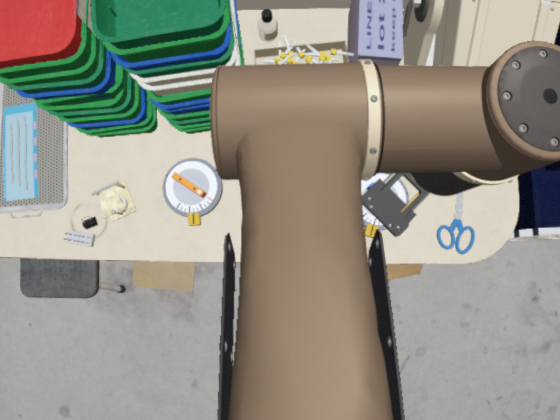

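Side zoom: a long black tick lies at (108,180), nearly in line with the index line at (65,183). The red 0 tick is at (165,258). The orange table looks unmoved. I check the reading numerically, from tick positions on the disc plane.

Run:
```python
import pickle
from h import *
f=pickle.load(open("f3.pkl","rb"))
c=np.array([.4905,-.191])
for n,x,y,z in (("red",165,258,.028),("longA",108,180,.028),("longB",123,138,.028),("dot",188,175,.066),("far",255,77,.066),("lineout",42,184,.022),("linein",88,183,.022)):
    p=at(f,(265+x/4-.4,255+y/4-.4),z);v=p[:2]-c;print(n,p.round(4),np.degrees(np.arctan2(v[1],v[0]))%360,np.hypot(*v))
im=f["image"][285:330,280:325,::-1]
cv2.imwrite("pics/z3.png",cv2.resize(im,(600,600),interpolation=cv2.INTER_CUBIC))
```

```text
red [ 0.456  -0.2237  0.028 ] 223.4653091072301 0.04753410916226556
longA [ 0.444  -0.1762  0.028 ] 162.3457470226073 0.048747291662121564
longB [ 0.4577 -0.1548  0.028 ] 132.18096268846182 0.04887243198032158
dot [ 0.4695 -0.2112  0.066 ] 223.7937763003496 0.029153585089118136
far [ 0.5162 -0.1672  0.066 ] 42.857823740328925 0.03500911498319856
lineout [ 0.4155 -0.1656  0.022 ] 161.27586644333599 0.0791916067279704
linein [ 0.436  -0.1709  0.022 ] 159.7392037425651 0.05807542458988762
```

View pics/z3.png

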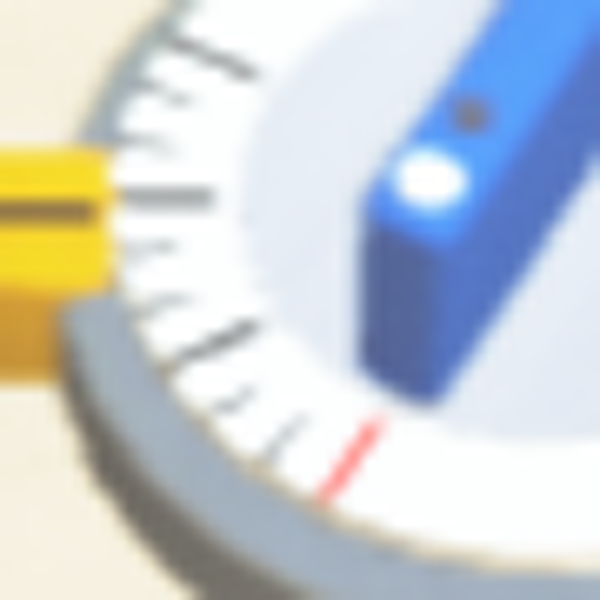

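The 60 tick, the second long black one counting from red, faces the index line. The gripper is clear, so I hand in.

Run:
```python
from station import job,readout
s=readout.get_state();print(s["t"],s["qd"].round(3),s["force"])
print(job.job_done())
```

```text
9.975 [-0.     0.025 -0.024 -0.004  0.005  0.002] [ 0.5968636  -0.56802873  0.77900579]
the job is handed in; nothing more can be done
None
```

The blue table now reads about 60°, and I handed the job in at about 10 s of the 29 s allowed. I gripped the bar on its axis with 15 N, turned it 0.87 rad counterclockwise from about 10°, opened the gripper and raised it about 19 cm clear.

**Blue table:** in the last side picture the 60 tick faces the index line. The tick and bar directions give 60 to 63°, against the allowed 50 to 70°. The spread comes from the index line, which measured about 160 to 163° in the different views and depends on the assumed height of the lug top.

**Orange table:** I never went near it. In the last pictures it looks the same as at the start, though I compared it only by eye and took no measurement.

**Forces:** as the jaws closed on the bar there was a side force of about 15 N on the tool. A 1 mm shift brought it close to zero, and it was about 9 N at the end of the turn. The force reading before handing in was within the sensor's noise, so nothing was being touched.

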